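# Make up two cheese gift trays

### The arm

A 6-joint arm with a two-finger parallel gripper is mounted at the origin on the work surface. World frame = base frame: x ahead of the robot, y to its left, z up, the work surface at z = 0. Lengths are in mm, angles in degrees, forces in N, time in s.
With the tool pointing down it reaches from about 325 to 900 mm from the base axis. Payload 6.1 kg.
Tool frame: the origin (TCP) lies midway between the tips of the shut fingers; the grasp point (between the pads) lies pinch_z behind it (pinch_z is the distance from the TCP to the grasp point, in mm); z points along the fingers, y is the line along which they close (so a half turn about z gives the same grasp; the last joint's range is limited). The gripper opens to 85 mm and grips with 20 to 120 N. Pads are 22 mm wide; open, the fingers measure 114 mm over their backs; the gripper's body (76 mm by 85 mm) begins 54 mm behind the grasp point. The pads swing forward as they close: fully open they stand 13 mm farther back than shut.
Start: joints at [64.28, 12.628, 87.462, -0, 79.91, -7.225], TCP at [198.263, 592.712, 231.3] pointing down, gripper open.
Joint ranges: [-170.65, 170.65], [-52.31, 119.04], [5.05, 147.46], [-71.25, 251.25], [11.57, 151.72], [-153.62, 153.62]. Speed limits (degrees/s): [147.25, 147.25, 172.46, 180, 180, 180].

### API

Orientations are given as a 3x3 rotation matrix whose columns are the frame's x, y, z axes.
In Python, from cell import * gives the robot as it stands.
- The arm moves only by the shell command python3 -m handwheel 'ROWS' [FORCE]. ROWS is JSON, a list of rows, each an object with "fingers": the opening, from 0 (shut) to 1 (fully open); "slide": the shift along the tool's x, y, z in m, a list of three; "delta_rot": the turn, a rotation vector about the tool's x, y, z in rad, a list of three. In form: [{"fingers": fingers, "slide": [dx, dy, dz], "delta_rot": [rx, ry, rz]}, ...]. A call has 1 to 5 rows; each row is the pose to reach, as a shift and turn from the pose commanded when the call began, along the tool's axes at that moment; what a row does not reach only later rows make up. A row lasts 1/8 s, in which the tool goes at most 62.5 mm and 10.7 degrees, less where a joint would pass 70% of its speed; a pose out of reach is approached as far as the arm can. A call with a gripper value outside its range is refused whole. The fingers move at their own pace and stop on an object; FORCE is the grip in N (left out, the last holds). Time passes only in rows, so rows that repeat a pose let the fingers close. It gives the time, the measured TCP pose, the force and the opening at its end, in the units of the state.
- sense(): the state, without advancing time (a new reading comes with each control period).
- capture(name): name is "scene" or "top" or "wrist"; returns the picture (400x640x3 uint8, blue, green, red); there is no depth.
- get_calibration(name): a dict with "intrinsics" (3x3 intrinsics, pixels), "world_from_camera" (4x4, takes a point from camera to world coordinates). Camera axes: x right, y up, looking along -z (the intrinsics and any distortion apply to the point x, -y, -z); pixel columns grow to the right and rows downward; lengths in mm; the calibration is good to about 2 mm. A picture is of the moment at which its call begins: read the wrist's pose just before it. get_calibration takes no time and is no camera call; for the wrist camera it gives the pose at the moment of the call.
- sign_off(): hands the job in, once; it reports no verdict.
Trained networks look in the newest picture that a camera, given by its name, has taken for a name from the list of things; names that differ only in an ending like _2 or _b are one class to them, and where a whole thing is asked for, a point or a joint stands for the part that bears it (a point fixed in the world has none). Each returns a list of dicts, best first, with "p" (0 to 1); they miss things now and then, are a little off and sometimes report something else, mostly with a low value. They report only what shows in the picture. A call takes as long as a camera call.
- boxes_of(camera, query): "xyz" ([x, y, z] in mm, in world coordinates, good to about 4 mm: the middle of the surface that is visible of it).
- pinpoint(camera, query): "xyz" ([x, y, z] in mm, in world coordinates, good to about 4 mm: a listed point, or the origin of a listed thing).
The state is a dict: "t": time; "q": joint angles; "joint_velocities": joint speeds; "tau": joint torques, N m; "tcp_pos": TCP position; "eef_rot": TCP orientation; "contact_force": force on the tool from outside, world axes, zero at the start; "moment": the same for the moment, N m; "opening": finger opening in mm.
Only numpy, scipy, OpenCV 4.12 (cv2) and the standard library are available. Lean on these libraries where they do the work, as an engineer would, in place of code of your own. Each camera call takes 0.05 s, during which the arm holds its last target. There are 200 camera calls.

### The job

Make up the two pine gift trays from the stock on the counter. The long tray gets the cheese wedge, lying on its cut face, in the long middle bay, and the slim jar and the small round cheese in the two end bays, one in each, either way round; the short tray gets the cheese block in its longer bay and the squat jar in its small one. Everything must stand or lie flat on the floor of its bay, the jars upright; leave the white tub where it stands.

Things in the scene. Friction and masses are not known exactly. Their poses are not given: they have to be found in the camera images.
- wedge_c (a point): Yellow wedge cut from a cheese wheel (30 degree slice, 112 mm long), brown rind, lying on a cut face: 0 high at the tip, 56 mm near the rind. The point is its centre of mass, 19 mm above its underside; it is 41 mm high there. x points to the rind: tip 71 mm off in -x, rind 41 mm in +x (mid-length 15 mm in -x). Its sides, 54 mm apart along y, are parallel and upright: grip there
- block_c (a point): Rectangular block of pale hard cheese, 84 mm (x) x 52 mm (y) x 54 mm high, rind on one end, 0.2 to 0.4 kg. The point is its centre, 27 mm above its underside
- round_c (a point): Small whole round white cheese, upright drum of 62 mm diameter, 48 mm high, edges rounded 6 mm, 0.1 to 0.2 kg. The point is its centre, 24 mm above its underside
- slim_jar_c (a point): Slim dark glass jar with a brass-coloured lid, 84 mm high; straight body of 50 mm diameter up to 60 mm, then a shoulder to a 43 mm lid; about 0.2 kg. The point is its centre, 42 mm above its underside
- squat_jar_c (a point): Squat amber jar with a wide dark metal lid, 62 mm high; straight body of 64 mm diameter up to 46 mm, lid 62 mm; about 0.25 kg. The point is its centre, 31 mm above its underside
- long_tray: Fixed open pine tray, 318 x 96 mm outside; floor 6 mm thick, outer walls 8 mm and partitions 6 mm thick, all 20 mm high over the counter, so grip things high to keep the fingers above them. Origin: centre of its underside; x runs along its length. Three bays along x, centres at x = -111 mm (80 mm long), 0 (130 mm long) and +111 mm (80 mm long), y = 0. Bays are 80 mm wide in y
- short_tray: Fixed open pine tray, 210 x 96 mm outside; floor 6 mm thick, outer walls 8 mm and partitions 6 mm thick, all 20 mm high over the counter, so grip things high to keep the fingers above them. Origin: centre of its underside; x runs along its length. Two bays along x, centres at x = -43 mm (108 mm long) and +57 mm (80 mm long), y = 0. Bays are 80 mm wide in y
- tub: White plastic tub with lid, 92 mm diameter, 62 mm high, standing among the stock; not wanted, leave it. Origin: centre of its underside

How it is judged (in metres and radians):
At the end, for the whole second after the job is handed in: Long tray: wedge on its cut face in the middle bay, slim jar and round cheese in the end bays, one each. Short tray: block in the longer bay, squat jar in the small one. Each inside its bay (8 to 15 mm play), flat on its floor (height within 5 mm, tilt under 5 degrees), at rest and released (x of wedge_c in the frame of long_tray between -0.032 and 0.032 m and y of wedge_c in the frame of long_tray between -0.018 and 0.018 m and z of wedge_c in the frame of long_tray between 0.02 and 0.03 m and angle between each of wedge_c, block_c, squat_jar_c's own z axis and vertical below 0.09 rad and (((x of slim_jar_c in the frame of long_tray between 0.093 and 0.129 m and y of slim_jar_c in the frame of long_tray between -0.018 and 0.018 m and z of slim_jar_c in the frame of long_tray between 0.043 and 0.053 m and angle between slim_jar_c's own z axis and vertical below 0.09 rad) and (x of round_c in the frame of long_tray between -0.124 and -0.098 m and y of round_c in the frame of long_tray between -0.013 and 0.013 m and z of round_c in the frame of long_tray between 0.025 and 0.035 m and angle between round_c's own z axis and vertical below 0.09 rad)) or ((x of slim_jar_c in the frame of long_tray between -0.129 and -0.093 m and y of slim_jar_c in the frame of long_tray between -0.018 and 0.018 m and z of slim_jar_c in the frame of long_tray between 0.043 and 0.053 m and angle between slim_jar_c's own z axis and vertical below 0.09 rad) and (x of round_c in the frame of long_tray between 0.098 and 0.124 m and y of round_c in the frame of long_tray between -0.013 and 0.013 m and z of round_c in the frame of long_tray between 0.025 and 0.035 m and angle between round_c's own z axis and vertical below 0.09 rad))) and x of block_c in the frame of short_tray between -0.06 and -0.026 m and y of block_c in the frame of short_tray between -0.018 and 0.018 m and z of block_c in the frame of short_tray between 0.028 and 0.038 m and x of squat_jar_c in the frame of short_tray between 0.045 and 0.069 m and y of squat_jar_c in the frame of short_tray between -0.012 and 0.012 m and z of squat_jar_c in the frame of short_tray between 0.032 and 0.042 m and linear speed of each of wedge, slim_jar, round, block, squat_jar below 0.02 m/s); the robot touches nothing.
It fails at once if the white tub is pushed more than 30 mm from its place (distance of tub from where it was at the start of the episode above 0.03 m).
It also fails if it takes over 136 s, if anything falls off the work surface, if the arm or the gripper's body presses on something with over 40 N, if the wrist force passes 120 N, or if a joint passes its speed limit or range.

## Working session

There is one attempt and no reset: what is moved stays moved. The work goes in short steps, Python scripts to look and compute and a shell command to move; the robot and the scene stay as the last step left them, time stands still between calls to the robot, and variables do not carry over. Pictures are saved under pics/ and viewed, on a budget of 14 in all, crops included, one or two more only if the job needs it, and the job is handed in when it is done.

```bash
ls; mkdir -p pics; cat > look.py <<'E'
from cell import *
import cv2,numpy as np
E
python3 - <<'E'
from look import *
s=sense(); print(s['t'],s['tcp_pos'],np.round(s['eef_rot'],3).tolist(),s['opening'])
try: print(pinch_z)
except Exception as e: print(e)
for c in ("scene","top"):
    cv2.imwrite(f"pics/{c}0.png",capture(c))
    for n in ("wedge_c","block_c","round_c","slim_jar_c","squat_jar_c","long_tray","short_tray","tub"):
        print(c,n,[(np.round(d['xyz']).tolist(),round(d['p'],2)) for d in pinpoint(c,n)[:3]])
E
```

```text
pics
0.0 [197.99914454 592.15713207 230.20155605] [[-0.948, 0.317, -0.001], [0.317, 0.948, -0.002], [0.0, -0.002, -1.0]] 85.51695773232649
18.700000000000003
scene wedge_c [([506.0, 286.0, 18.0], 0.96), ([457.0, 429.0, 47.0], 0.33)]
scene block_c [([537.0, -301.0, 25.0], 0.55)]
scene round_c [([458.0, -412.0, 26.0], 0.81)]
scene slim_jar_c [([457.0, 429.0, 47.0], 0.69)]
scene squat_jar_c [([392.0, -293.0, 34.0], 0.73)]
scene long_tray [([568.0, -108.0, 3.0], 0.55)]
scene short_tray [([559.0, 108.0, -2.0], 0.75)]
scene tub [([386.0, 277.0, -0.0], 0.81)]
top wedge_c [([505.0, 284.0, 23.0], 0.56), ([567.0, -109.0, -3.0], 0.35)]
top block_c [([535.0, -300.0, 28.0], 0.71), ([461.0, -410.0, 25.0], 0.46)]
top round_c [([458.0, -412.0, 24.0], 0.96)]
top slim_jar_c [([458.0, 431.0, 43.0], 0.88)]
top squat_jar_c [([391.0, -290.0, 29.0], 0.72), ([565.0, -107.0, 0.0], 0.25)]
top long_tray [([564.0, -110.0, 0.0], 0.61)]
top short_tray [([559.0, 116.0, -4.0], 0.8), ([536.0, -302.0, 25.0], 0.26)]
top tub [([387.0, 280.0, 0.0], 0.95)]
```

View pics/top0.png

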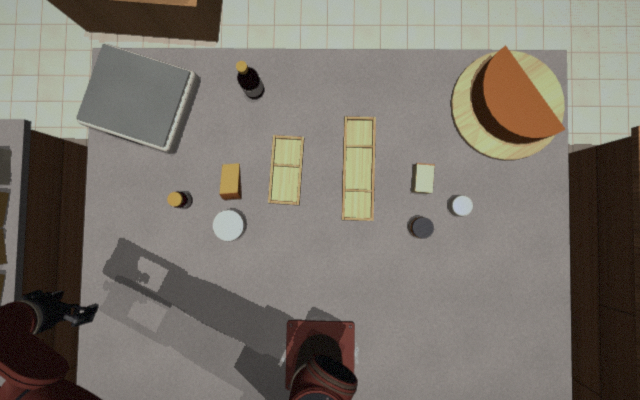

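View pics/scene0.png

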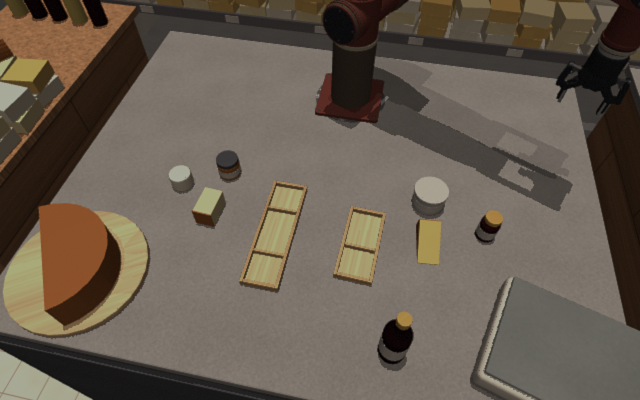

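```bash
python3 - <<'E'
from look import *
t=cv2.imread("pics/top0.png"); s=cv2.imread("pics/scene0.png")
a=cv2.resize(t[125:245,160:310],None,fx=4,fy=4,interpolation=3)
b=cv2.resize(s[200:275,330:510],None,fx=4,fy=4,interpolation=3)[:120*4]
cv2.imwrite("pics/z1.png",cv2.resize(a,(600,480)));
c=cv2.resize(t[110:245,335:485],None,fx=4,fy=4,interpolation=3)
cv2.imwrite("pics/z2.png",c)
K=get_calibration("top"); print(np.round(K['intrinsics'],1).tolist(),np.round(K['world_from_camera'],3).tolist(),K.keys())
for n,(r0,r1,c0,c1) in dict(short=(130,210,262,310),long=(110,226,337,382),wedge=(155,207,212,250),block=(156,200,405,442)).items():
    p=t[r0:r1,c0:c1].astype(int)
    hsv=cv2.cvtColor(t[r0:r1,c0:c1],cv2.COLOR_BGR2HSV)
    m=(hsv[...,1]>70).astype('uint8') if n!='block' else (p.sum(2)>400).astype('uint8')
    cs=max(cv2.findContours(m,0,1)[0],key=cv2.contourArea); 
    print(n,cv2.minAreaRect(cs+np.array([c0,r0])))
E
```

```text
[[381.3, 0.0, 316.4], [0.0, 381.3, 200.3], [0.0, 0.0, 1.0]] [[0.017, 0.999, -0.048, 409.038], [-0.999, 0.016, -0.03, -16.561], [-0.029, 0.048, 0.998, 1177.982], [0.0, 0.0, 0.0, 1.0]] dict_keys(['intrinsics', 'world_from_camera'])
short ((285.53302001953125, 169.5380859375), (31.206207275390625, 68.1121826171875), 4.085616588592529)
long ((358.2801818847656, 168.23287963867188), (31.848115921020508, 103.18504333496094), 1.3639274835586548)
wedge ((229.5, 181.0), (36.0, 21.0), 90.0)
block ((423.0, 177.5), (43.0, 36.0), 90.0)
```

View pics/z1.png

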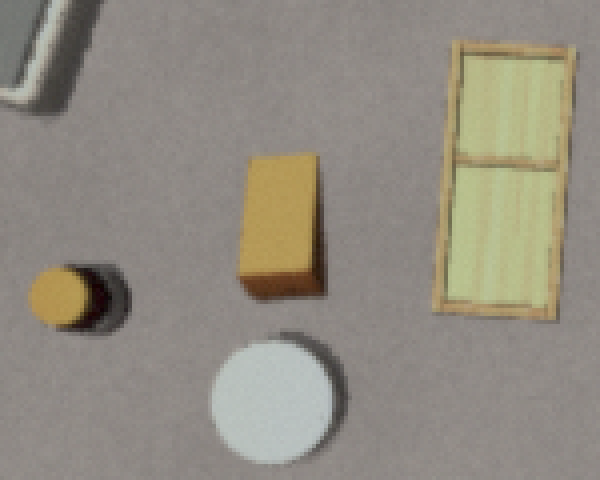

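View pics/z2.png

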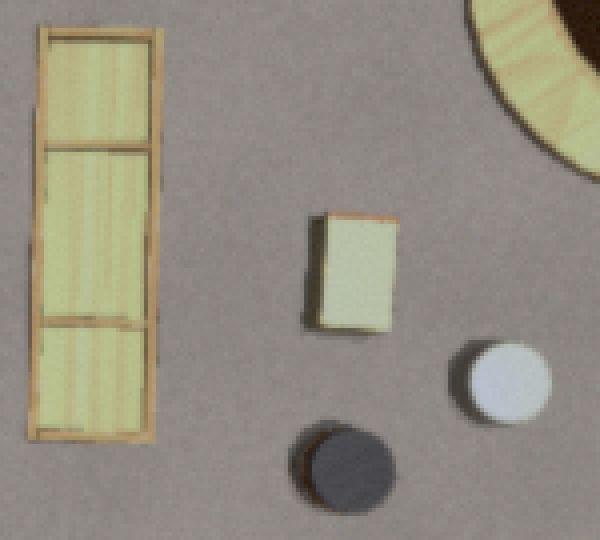

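```bash
cat >> look.py <<'E'
def ray(cam,px,z,cal=None):
    k=cal or get_calibration(cam); K=k['intrinsics'];T=np.array(k['world_from_camera'])
    d=np.linalg.inv(K)@[px[0],px[1],1]; d=T[:3,:3]@[d[0],-d[1],-d[2]]; o=T[:3,3]
    return o+d*(z-o[2])/d[2]
E
python3 - <<'E'
from look import *
o1=np.array([160,125]);o2=np.array([335,110])
def R(o,pts,z): return np.array([ray("top",o+np.array(p)/4-.4,zz)[:2] for p,zz in zip(pts,np.broadcast_to(z,len(pts)))])
def rep(n,P):
    TL,TR,BR,BL=P; f=(TL+TR-BL-BR)/2; l=(TL+BL-TR-BR)/2
    print(n,P.mean(0).round(1),'len',np.hypot(*f).round(1),'yaw',np.degrees(np.arctan2(f[1],f[0])).round(2),'wid',np.hypot(*l).round(1),'yaw',np.degrees(np.arctan2(-l[0],l[1])).round(2))
rep('short',R(o1,[(453,40),(576,47),(558,320),(433,312)],20))
rep('long',R(o2,[(39,28),(163,30),(154,442),(28,438)],20))
rep('block',R(o2,[(328,213),(399,217),(392,331),(321,328)],54))
rep('wedge',R(o1,[(252,156),(318,153),(323,272),(238,276)],[0,0,56,56]))
print(R(o2,[(511,382)],48),R(o2,[(353,471)],62),R(o1,[(62,296)],84),R(o1,[(272,401)],62))
E
```

```text
short [557.4 113.4] len 210.0 yaw -2.77 wid 95.4 yaw -2.7
long [ 565.  -108.6] len 314.6 yaw -0.7 wid 94.9 yaw -0.62
block [ 534.2 -299.5] len 84.6 yaw -3.25 wid 51.8 yaw -2.05
wedge [528.5 281.8] len 98.2 yaw 7.98 wid 57.8 yaw 3.46
[[ 455.55492768 -411.23978862]] [[ 388.62087669 -293.04506963]] [[459.61796913 427.05632711]] [[385.76977983 277.02466196]]
```

```bash
python3 -m handwheel '[{"fingers":1,"slide":[-0.2986,-0.0719,0],"delta_rot":[0,0,-0.323]},{"fingers":1,"slide":[-0.2986,-0.0719,0],"delta_rot":[0,0,-0.323]},{"fingers":1,"slide":[-0.2986,-0.0719,0],"delta_rot":[0,0,-0.323]},{"fingers":1,"slide":[-0.2986,-0.0719,0],"delta_rot":[0,0,-0.323]},{"fingers":1,"slide":[-0.2986,-0.0719,0],"delta_rot":[0,0,-0.323]}]' 60
python3 -m handwheel '[{"fingers":1,"slide":[0,0,0],"delta_rot":[0,0,0]},{"fingers":1,"slide":[0,0,0],"delta_rot":[0,0,0]}]'
python3 - <<'E'
from look import *
s=sense(); print(s['t'],s['tcp_pos'],np.round(s['eef_rot'],3).tolist(),s['q'])
print(np.round(get_calibration('wrist')['world_from_camera'],3).tolist(),get_calibration('wrist')['intrinsics'])
cv2.imwrite("pics/w1.png",capture("wrist"))
for n in ("slim_jar_c","wedge_c","short_tray"): print(n,[(np.round(d['xyz']).tolist(),round(d['p'],2)) for d in pinpoint("wrist",n)[:2]])
E
```

```text
t: 1.52
tcp_pos: [460.3, 428.6, 231.5]
eef_rot: [[-1.0, -0.0, 0.0], [-0.0, 1.0, 0.0], [-0.0, 0.0, -1.0]]
contact_force: [0.7, 0.7, 0.7]
opening: 85.2
t: 1.78
tcp_pos: [458.5, 429.7, 231.1]
eef_rot: [[-1.0, 0.001, -0.001], [0.001, 1.0, 0.0], [0.001, 0.0, -1.0]]
contact_force: [-0.6, 0.5, -0.3]
opening: 85.4
1.775 [458.48396005 429.73143843 231.13728953] [[-1.0, 0.001, -0.001], [0.001, 1.0, 0.0], [0.001, 0.0, -1.0]] [ 3.59434778e+01  1.31139731e+01  8.69095307e+01  3.22309567e-02
  8.00062793e+01 -5.40202238e+01]
[[0.0, -0.965, -0.261, 391.522], [1.0, -0.0, 0.002, 430.678], [-0.002, -0.261, 0.965, 373.912], [0.0, 0.0, 0.0, 1.0]] [[315.52477547   0.         313.66095618]
 [  0.         315.52477547 202.50675094]
 [  0.           0.           1.        ]]
slim_jar_c [([468.0, 433.0, 42.0], 0.74)]
wedge_c [([506.0, 281.0, 19.0], 0.96)]
short_tray [([562.0, 116.0, -1.0], 0.55)]
```

View pics/w1.png

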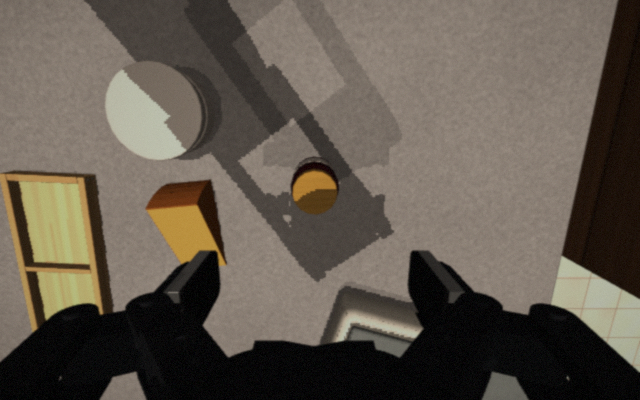

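```bash
python3 -m handwheel '[{"fingers":1,"slide":[-0.0005,0.0005,0.06],"delta_rot":[0,0,0]},{"fingers":1,"slide":[-0.0005,0.0005,0.12],"delta_rot":[0,0,0]},{"fingers":1,"slide":[-0.0005,0.0005,0.17],"delta_rot":[0,0,0]},{"fingers":1,"slide":[-0.0005,0.0005,0.207],"delta_rot":[0,0,0]},{"fingers":1,"slide":[-0.0005,0.0005,0.207],"delta_rot":[0,0,0]}]' 40
python3 -m handwheel '[{"fingers":0.4,"slide":[0,0,0],"delta_rot":[0,0,0]},{"fingers":0.4,"slide":[0,0,0],"delta_rot":[0,0,0]},{"fingers":0.4,"slide":[0,0,0],"delta_rot":[0,0,0]},{"fingers":0.4,"slide":[0,0,0],"delta_rot":[0,0,0]},{"fingers":0.4,"slide":[0,0,0],"delta_rot":[0,0,0]}]' 40
```

```text
t: 2.6
tcp_pos: [455.6, 429.1, 20.6]
eef_rot: [[-1.0, -0.002, -0.006], [-0.002, 1.0, -0.004], [0.006, -0.004, -1.0]]
contact_force: [-0.2, -0.4, 0.4]
opening: 85.5
t: 3.22
tcp_pos: [460.8, 431.8, 27.4]
eef_rot: [[-1.0, -0.0, 0.004], [-0.0, 1.0, 0.003], [-0.004, 0.003, -1.0]]
contact_force: [-0.7, 0.8, 6.2]
opening: 48.8
```

```bash
python3 -m handwheel '[{"fingers":0.2,"slide":[0,0,-0.03],"delta_rot":[0,0,0]},{"fingers":0.2,"slide":[0,0,-0.08],"delta_rot":[0,0,0]},{"fingers":0.2,"slide":[0,0,-0.12],"delta_rot":[0,0,0]},{"fingers":0.2,"slide":[0,0,-0.13],"delta_rot":[0,0,0]},{"fingers":0.2,"slide":[0,0,-0.13],"delta_rot":[0,0,0]}]' 40
python3 -m handwheel '[{"fingers":0.2,"slide":[0,0,-0.13],"delta_rot":[0,0,0]},{"fingers":0.2,"slide":[0,0,-0.13],"delta_rot":[0,0,0]}]'
python3 -c "
from look import *
for _ in range(2): s=sense(); print(s['tcp_pos'],s['contact_force'],s['opening'],s['t'])"
```

```text
t: 3.85
tcp_pos: [459.2, 430.3, 154.4]
eef_rot: [[-1.0, -0.0, 0.001], [-0.0, 1.0, 0.001], [-0.001, 0.001, -1.0]]
contact_force: [0.1, 0.1, -2.5]
opening: 48.8
t: 4.1
tcp_pos: [457.7, 429.2, 276.2]
eef_rot: [[-1.0, -0.0, -0.006], [-0.0, 1.0, -0.004], [0.006, -0.004, -1.0]]
contact_force: [1.4, 0.7, -0.9]
opening: 49.1
[457.66564592 429.1581718  276.16397349] [ 1.42291474  0.72141141 -0.90111981] 49.1071818712393 4.1
[457.66564592 429.1581718  276.16397349] [ 1.42291474  0.72141141 -0.90111981] 49.1071818712393 4.1
```

```bash
for i in 1; do python3 -m handwheel '[{"fingers":0.2,"slide":[-0.02,-0.04,0],"delta_rot":[0,0,0]},{"fingers":0.2,"slide":[-0.04,-0.09,0],"delta_rot":[0,0,0]},{"fingers":0.2,"slide":[-0.06,-0.148,0],"delta_rot":[0,0,0]},{"fingers":0.2,"slide":[-0.08,-0.205,0],"delta_rot":[0,0,0]},{"fingers":0.2,"slide":[-0.1,-0.26,0],"delta_rot":[0,0,0]}]'
python3 -m handwheel '[{"fingers":0.2,"slide":[-0.025,-0.055,0.02],"delta_rot":[0,0,0]},{"fingers":0.2,"slide":[-0.05,-0.11,0.04],"delta_rot":[0,0,0]},{"fingers":0.2,"slide":[-0.075,-0.16,0.06],"delta_rot":[0,0,0]},{"fingers":0.2,"slide":[-0.1,-0.21,0.08],"delta_rot":[0,0,0]},{"fingers":0.2,"slide":[-0.1175,-0.25,0.1],"delta_rot":[0,0,0]}]'
python3 -m handwheel '[{"fingers":0.2,"slide":[0,-0.02,0],"delta_rot":[0,0,0]},{"fingers":0.2,"slide":[0,-0.0306,0],"delta_rot":[0,0,0]},{"fingers":0.2,"slide":[0,-0.0306,0],"delta_rot":[0,0,0]},{"fingers":0.2,"slide":[0,-0.0306,0],"delta_rot":[0,0,0]},{"fingers":0.2,"slide":[0,-0.0306,0],"delta_rot":[0,0,0]}]'; done
python3 - <<'E'
from look import *
s=sense(); print(s['tcp_pos'],s['q'])
cv2.imwrite("pics/w2.png",capture("wrist"))
for n in ("slim_jar_c","long_tray","short_tray","block_c"): print(n,[(np.round(d['xyz']).tolist(),round(d['p'],2)) for d in pinpoint("wrist",n)[:2]])
E
```

```text
t: 4.72
tcp_pos: [558.4, 168.3, 276.0]
eef_rot: [[-1.0, -0.0, -0.005], [-0.0, 1.0, -0.001], [0.005, -0.001, -1.0]]
contact_force: [1.1, -0.8, -1.8]
opening: 48.3
t: 5.35
tcp_pos: [675.8, -81.7, 174.9]
eef_rot: [[-1.0, 0.001, -0.005], [0.001, 1.0, 0.001], [0.005, 0.001, -1.0]]
contact_force: [0.5, 1.0, -1.7]
opening: 49.2
t: 5.98
tcp_pos: [677.0, -109.0, 180.1]
eef_rot: [[-1.0, -0.002, 0.001], [-0.002, 1.0, -0.0], [-0.001, -0.0, -1.0]]
contact_force: [1.1, -0.0, -1.6]
opening: 49.1
[ 676.95335335 -108.96059712  180.09589598] [-1.57323415e+01  2.28253392e+01  8.04174538e+01  1.28547601e-02
  7.66994201e+01 -1.05835296e+02]
slim_jar_c []
long_tray [([571.0, -108.0, 4.0], 0.82)]
short_tray [([560.0, 118.0, 3.0], 0.66)]
block_c [([537.0, -299.0, 27.0], 0.57)]
```

View pics/w2.png

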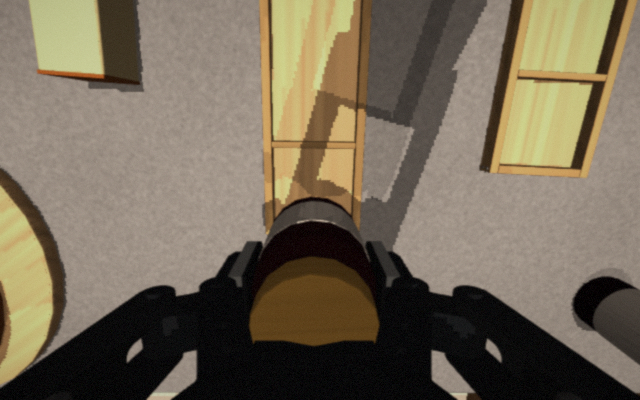

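```bash
python3 - <<'E'
from look import *
c=get_calibration('wrist')
for n,p in dict(L1=(262,145),R1=(369,145),L2=(262,20),R2=(369.5,20),part_mid=(314,144.5),sTL=(520,0),sfarL=(487,173),sfarR=(587,177),spartL=(515,74),spartR=(608,77)).items(): print(n,ray('wrist',p,20,c).round(1))
E
```

```text
L1 [ 635.6 -158.4   20. ]
R1 [635.4 -57.2  20. ]
L2 [ 529.7 -154.    20. ]
R2 [529.6 -61.8  20. ]
part_mid [ 635.  -109.2   20. ]
sTL [514.3  64.5  20. ]
sfarL [661.9  58.1  20. ]
sfarR [665.7 155.6  20. ]
spartL [572.6  70.1  20. ]
spartR [575.  153.6  20. ]
```

```bash
python3 -m handwheel '[{"fingers":0.2,"slide":[-0.001,0,0.05],"delta_rot":[0,0,0]},{"fingers":0.2,"slide":[-0.001,0,0.1],"delta_rot":[0,0,0]},{"fingers":0.2,"slide":[-0.001,0,0.13],"delta_rot":[0,0,0]},{"fingers":0.2,"slide":[-0.001,0,0.147],"delta_rot":[0,0,0]},{"fingers":0.2,"slide":[-0.001,0,0.147],"delta_rot":[0,0,0]}]'
python3 -m handwheel '[{"fingers":0.2,"slide":[0,0,0.003],"delta_rot":[0,0,0]},{"fingers":0.2,"slide":[0,0,0.003],"delta_rot":[0,0,0]},{"fingers":0.2,"slide":[0,0,0.003],"delta_rot":[0,0,0]}]'

```

```text
t: 6.85
tcp_pos: [678.5, -110.4, 33.1]
eef_rot: [[-1.0, -0.0, 0.001], [-0.0, 1.0, -0.0], [-0.001, -0.0, -1.0]]
contact_force: [0.7, -0.3, -2.2]
opening: 48.7
t: 7.22
tcp_pos: [679.0, -110.6, 31.9]
eef_rot: [[-1.0, -0.0, 0.003], [-0.0, 1.0, -0.001], [-0.003, -0.001, -1.0]]
contact_force: [-3.4, 0.8, 7.0]
opening: 48.9
```

```bash
python3 -m handwheel '[{"fingers":0.7,"slide":[0,0,-0.001],"delta_rot":[0,0,0]},{"fingers":0.85,"slide":[0,0,-0.001],"delta_rot":[0,0,0]},{"fingers":0.85,"slide":[0,0,-0.001],"delta_rot":[0,0,0]},{"fingers":0.85,"slide":[0,0,-0.001],"delta_rot":[0,0,0]},{"fingers":0.85,"slide":[0,0,-0.03],"delta_rot":[0,0,0]}]'
python3 -m handwheel '[{"fingers":1,"slide":[0,0,-0.05],"delta_rot":[0,0,0]},{"fingers":1,"slide":[0,0,-0.1],"delta_rot":[0,0,0]},{"fingers":1,"slide":[0,-0.05,-0.13],"delta_rot":[0,0,0]},{"fingers":1,"slide":[0.045,-0.09,-0.13],"delta_rot":[0,0,0]},{"fingers":1,"slide":[0.09,-0.13,-0.13],"delta_rot":[0,0,0]}]'
python3 -m handwheel '[{"fingers":1,"slide":[0.04,-0.04,0],"delta_rot":[0,0,0]},{"fingers":1,"slide":[0.05,-0.06,0],"delta_rot":[0,0,0]},{"fingers":1,"slide":[0.05,-0.06,0],"delta_rot":[0,0,0]},{"fingers":1,"slide":[0.05,-0.06,0],"delta_rot":[0,0,0]}]'
python3 - <<'E'
from look import *
s=sense(); print(s['tcp_pos'],s['q'])
cv2.imwrite("pics/w3.png",capture("wrist"));capture("top");capture("scene")
for c,n in (("top","slim_jar_c"),("scene","slim_jar_c"),("wrist","block_c"),("wrist","round_c"),("wrist","squat_jar_c")): print(c,n,[(np.round(d['xyz']).tolist(),round(d['p'],2)) for d in pinpoint(c,n)[:2]])
E
```

```text
t: 7.85
tcp_pos: [675.1, -109.6, 56.1]
eef_rot: [[-1.0, -0.0, -0.006], [-0.0, 1.0, 0.002], [0.006, 0.002, -1.0]]
contact_force: [0.1, -0.3, -0.1]
opening: 72.5
t: 8.48
tcp_pos: [587.0, -241.5, 189.8]
eef_rot: [[-1.0, -0.001, 0.001], [-0.001, 1.0, -0.001], [-0.001, -0.001, -1.0]]
contact_force: [0.8, -1.4, -0.2]
opening: 85.3
t: 8.98
tcp_pos: [538.7, -299.5, 189.2]
eef_rot: [[-1.0, -0.001, 0.0], [-0.001, 1.0, 0.001], [-0.0, 0.001, -1.0]]
contact_force: [-0.0, 0.3, -0.1]
opening: 85.4
[ 538.67553498 -299.50422549  189.23681382] [-3.64224165e+01  1.32585088e+01  9.13221804e+01  4.08349409e-02
  7.54176983e+01 -1.26480022e+02]
top slim_jar_c [([678.0, -108.0, 46.0], 0.61)]
scene slim_jar_c [([675.0, -109.0, 54.0], 0.93)]
wrist block_c [([534.0, -301.0, 24.0], 0.87)]
wrist round_c [([459.0, -413.0, 22.0], 0.97)]
wrist squat_jar_c []
```

View pics/w3.png

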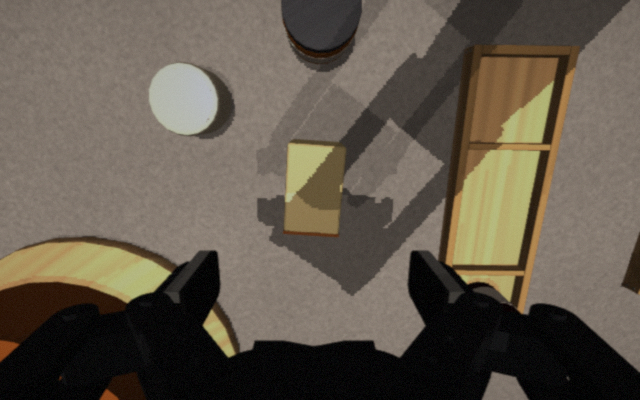

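```bash
python3 - <<'E'
from look import *
c=get_calibration('wrist')
f=lambda p,z: ray('wrist',p,z,c)[:2]
B=[f(p,54) for p in ((289,142),(346,147),(339,235),(284,232))]
print('block',np.mean(B,0),[np.degrees(np.arctan2(*(b-a)[::-1])).round(1) for a,b in ((B[0],B[3]),(B[1],B[2]),(B[0],B[1]),(B[3],B[2]))])
for n,p in dict(nearL=(473,45),nearR=(577,46),p1L=(467,145),p1R=(551,147),p2L=(455,268),p2R=(525,272)).items(): print(n,f(p,20).round(1))
print('round',f((185,99),48))
E
```

```text
block [ 535.45608661 -298.6053717 ] [np.float64(-4.3), np.float64(-3.0), np.float64(85.2), np.float64(86.8)]
nearL [ 408.3 -155.9]
nearR [409.  -62.1]
p1L [ 497.3 -149.9]
p1R [499.1 -67.6]
p2L [ 629.  -145.9]
p2R [633.6 -69.2]
round [ 456.49516268 -409.69700345]
```

```bash
python3 -m handwheel '[{"fingers":1,"slide":[0.0025,0.0005,0.06],"delta_rot":[0,0,0.061]},{"fingers":1,"slide":[0.0025,0.0005,0.11],"delta_rot":[0,0,0.061]},{"fingers":1,"slide":[0.0025,0.0005,0.15],"delta_rot":[0,0,0.061]},{"fingers":1,"slide":[0.0025,0.0005,0.178],"delta_rot":[0,0,0.061]},{"fingers":1,"slide":[0.0025,0.0005,0.178],"delta_rot":[0,0,0.061]}]'
python3 -m handwheel '[{"fingers":0.4,"slide":[0,0,0],"delta_rot":[0,0,0]},{"fingers":0.4,"slide":[0,0,0],"delta_rot":[0,0,0]},{"fingers":0.4,"slide":[0,0,0],"delta_rot":[0,0,0]},{"fingers":0.4,"slide":[0,0,0],"delta_rot":[0,0,0]},{"fingers":0.4,"slide":[0,0,0],"delta_rot":[0,0,0]}]' 40
python3 -m handwheel '[{"fingers":0.2,"slide":[0,0,-0.02],"delta_rot":[0,0,0]},{"fingers":0.2,"slide":[0,0,-0.06],"delta_rot":[0,0,0]},{"fingers":0.2,"slide":[0,0,-0.11],"delta_rot":[0,0,0]},{"fingers":0.2,"slide":[0,0,-0.16],"delta_rot":[0,0,0]},{"fingers":0.2,"slide":[0,0,-0.18],"delta_rot":[0,0,0]}]'
```

```text
t: 10.0
tcp_pos: [533.3, -298.1, 8.5]
eef_rot: [[-0.998, 0.061, -0.005], [0.061, 0.998, 0.004], [0.005, 0.003, -1.0]]
contact_force: [0.4, -0.6, 0.1]
opening: 85.1
t: 10.62
tcp_pos: [536.7, -300.7, 13.5]
eef_rot: [[-0.998, 0.061, 0.003], [0.061, 0.998, -0.002], [-0.003, -0.002, -1.0]]
contact_force: [0.2, 0.4, 6.8]
opening: 51.6
t: 11.25
tcp_pos: [536.7, -300.8, 196.1]
eef_rot: [[-0.998, 0.061, 0.005], [0.061, 0.998, -0.004], [-0.005, -0.004, -1.0]]
contact_force: [0.2, -0.1, -3.0]
opening: 51.7
```

```bash
python3 -m handwheel '[{"fingers":0.2,"slide":[0.005,0.045,0],"delta_rot":[0,0,0]},{"fingers":0.2,"slide":[0.011,0.1,0],"delta_rot":[0,0,0]},{"fingers":0.2,"slide":[0.017,0.16,0],"delta_rot":[0,0,0]},{"fingers":0.2,"slide":[0.024,0.22,0],"delta_rot":[0,0,0]},{"fingers":0.2,"slide":[0.03,0.28,0],"delta_rot":[0,0,0]}]'
python3 -m handwheel '[{"fingers":0.2,"slide":[0.006,0.055,0.03],"delta_rot":[0,0,-0.013]},{"fingers":0.2,"slide":[0.0115,0.105,0.05],"delta_rot":[0,0,-0.013]},{"fingers":0.2,"slide":[0.0143,0.134,0.07],"delta_rot":[0,0,-0.013]},{"fingers":0.2,"slide":[0.0143,0.134,0.09],"delta_rot":[0,0,-0.013]},{"fingers":0.2,"slide":[0.0143,0.134,0.09],"delta_rot":[0,0,-0.013]}]'
python3 - <<'E'
from look import *
s=sense(); print(s['tcp_pos'],s['q'])
cv2.imwrite("pics/w4.png",capture("wrist"));
for c,n in (("wrist","short_tray"),("wrist","block_c")): print(c,n,[(np.round(d['xyz']).tolist(),round(d['p'],2)) for d in pinpoint(c,n)[:2]])
E
```

```text
t: 11.88
tcp_pos: [520.9, -16.5, 190.1]
eef_rot: [[-0.998, 0.061, -0.002], [0.061, 0.998, 0.0], [0.002, 0.0, -1.0]]
contact_force: [1.0, 0.9, -3.6]
opening: 51.5
t: 12.5
tcp_pos: [513.4, 116.4, 98.4]
eef_rot: [[-0.999, 0.047, -0.006], [0.047, 0.999, -0.001], [0.006, -0.001, -1.0]]
contact_force: [-0.3, -0.1, -3.2]
opening: 51.9
[513.36504272 116.38413381  98.41235899] [ 4.19085078e+00  7.42285901e+00  1.08546918e+02 -8.22635797e-03
  6.43953426e+01 -8.31265908e+01]
wrist short_tray []
wrist block_c [([516.0, 116.0, 110.0], 0.84)]
```

View pics/w4.png

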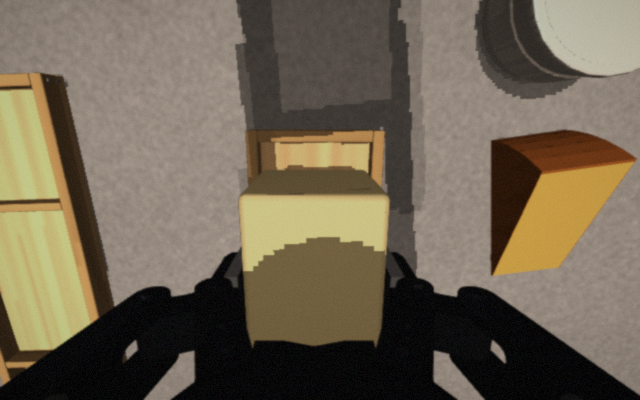

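```bash
python3 - <<'E'
from look import *
c=get_calibration('wrist')
f=lambda p,z: ray('wrist',p,z,c)[:2]
print('tray near',f((247,131),20),f((384,131),20),'block top-near',f((241,196),98.4-16.3+54),f((388,196),98.4-16.3+54))
w=[f((493,274),0),f((558,267),0),f((634,158),56),f((541,172),56)]; b=f((491,140),0)
print(np.round(w,1),b,[np.degrees(np.arctan2(*(q-p)[::-1])).round(1) for p,q in ((w[0],w[3]),(w[1],w[2]),(w[0],b),(w[0],w[1]),(w[3],w[2]))])
E
```

```text
tray near [456.81983944  72.77099842] [461.35292269 167.81080732] block top-near [475.28590264  92.69767311] [477.74623354 144.68134691]
[[586.4 266.4]
 [582.4 320.8]
 [482.2 308.9]
 [488.1 254.8]] [472.99270633 253.47930436] [np.float64(-173.3), np.float64(-173.2), np.float64(-173.5), np.float64(94.2), np.float64(96.2)]
```

```bash
python3 -m handwheel '[{"fingers":0.2,"slide":[-0.0015,0.001,0.03],"delta_rot":[0,0,0]},{"fingers":0.2,"slide":[-0.0015,0.001,0.06],"delta_rot":[0,0,0]},{"fingers":0.2,"slide":[-0.0015,0.001,0.08],"delta_rot":[0,0,0]},{"fingers":0.2,"slide":[-0.0015,0.001,0.08],"delta_rot":[0,0,0]},{"fingers":0.2,"slide":[-0.0015,0.001,0.08],"delta_rot":[0,0,0]}]'
python3 -m handwheel '[{"fingers":0.2,"slide":[0,0,0.003],"delta_rot":[0,0,0]},{"fingers":0.2,"slide":[0,0,0.003],"delta_rot":[0,0,0]},{"fingers":0.2,"slide":[0,0,0.003],"delta_rot":[0,0,0]},{"fingers":0.2,"slide":[0,0,0.003],"delta_rot":[0,0,0]}]'
```

```text
t: 13.28
tcp_pos: [518.7, 116.8, 22.6]
eef_rot: [[-0.999, 0.048, 0.002], [0.048, 0.999, 0.0], [-0.002, 0.0, -1.0]]
contact_force: [-0.4, 0.1, -3.3]
opening: 51.4
t: 13.78
tcp_pos: [518.9, 117.0, 19.3]
eef_rot: [[-0.999, 0.048, 0.002], [0.048, 0.999, -0.0], [-0.002, 0.0, -1.0]]
contact_force: [1.1, -1.3, 5.3]
opening: 51.4
```

```bash
python3 -m handwheel '[{"fingers":0.85,"slide":[0,0,-0.002],"delta_rot":[0,0,0]},{"fingers":0.85,"slide":[0,0,-0.002],"delta_rot":[0,0,0]},{"fingers":0.85,"slide":[0,0,-0.002],"delta_rot":[0,0,0]},{"fingers":0.85,"slide":[0,0,-0.03],"delta_rot":[0,0,0]},{"fingers":0.85,"slide":[0,0,-0.08],"delta_rot":[0,0,0]}]'
python3 -m handwheel '[{"fingers":1,"slide":[0.006,0.05,-0.05],"delta_rot":[0,0,-0.08]},{"fingers":1,"slide":[0.015,0.1,-0.06],"delta_rot":[0,0,-0.165]},{"fingers":1,"slide":[0.0245,0.15,-0.06],"delta_rot":[0,0,-0.165]},{"fingers":1,"slide":[0.0245,0.1655,-0.06],"delta_rot":[0,0,-0.165]},{"fingers":1,"slide":[0.0245,0.1655,-0.06],"delta_rot":[0,0,-0.165]}]'
python3 -m handwheel '[{"fingers":1,"slide":[0,0,0],"delta_rot":[0,0,0]},{"fingers":1,"slide":[0,0,0],"delta_rot":[0,0,0]},{"fingers":1,"slide":[0,0,0],"delta_rot":[0,0,0]}]'
python3 - <<'E'
from look import *
s=sense(); print(s['tcp_pos'],s['q'])
cv2.imwrite("pics/w5.png",capture("wrist"));capture("top");capture("scene")
for c,n in (("wrist","wedge_c"),("top","block_c"),("scene","block_c"),("top","short_tray"),("scene","short_tray")): print(c,n,[(np.round(d['xyz']).tolist(),round(d['p'],2)) for d in pinpoint(c,n)[:2]])
E
```

```text
t: 14.4
tcp_pos: [515.4, 116.9, 96.7]
eef_rot: [[-0.999, 0.048, -0.006], [0.048, 0.999, -0.0], [0.006, -0.001, -1.0]]
contact_force: [0.9, 0.1, -1.0]
opening: 72.7
t: 15.02
tcp_pos: [500.8, 283.9, 157.7]
eef_rot: [[-0.993, -0.119, -0.001], [-0.119, 0.993, -0.001], [0.001, -0.001, -1.0]]
contact_force: [-0.9, -0.2, -0.0]
opening: 85.7
t: 15.4
tcp_pos: [501.5, 282.6, 158.2]
eef_rot: [[-0.993, -0.115, -0.0], [-0.115, 0.993, -0.0], [0.0, -0.0, -1.0]]
contact_force: [-0.2, 1.1, 1.2]
opening: 85.4
[501.49085488 282.56292992 158.23412613] [ 2.15550367e+01  9.52943625e+00  9.91309099e+01 -7.82578771e-03
  7.13488471e+01 -7.50724842e+01]
wrist wedge_c [([507.0, 281.0, 17.0], 0.8)]
top block_c [([518.0, 117.0, 31.0], 0.93)]
scene block_c [([519.0, 119.0, 32.0], 0.94)]
top short_tray [([559.0, 117.0, -6.0], 0.82)]
scene short_tray [([564.0, 109.0, -3.0], 0.79)]
```

View pics/w5.png

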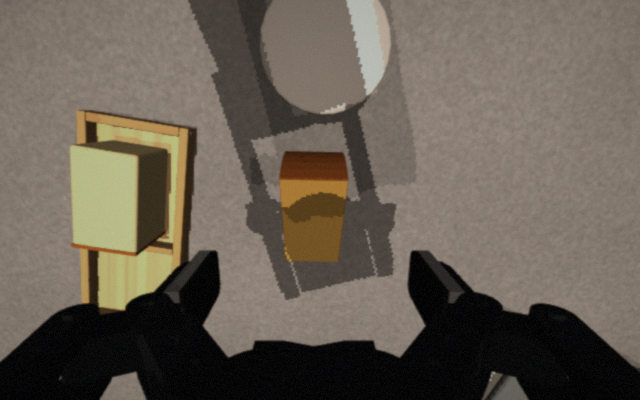

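```bash
python3 -m handwheel '[{"fingers":1,"slide":[0,0,0.05],"delta_rot":[0,0,0]},{"fingers":1,"slide":[0,0,0.1],"delta_rot":[0,0,0]},{"fingers":1,"slide":[0,0,0.13],"delta_rot":[0,0,0]},{"fingers":1,"slide":[0,0,0.149],"delta_rot":[0,0,0]},{"fingers":1,"slide":[0,0,0.149],"delta_rot":[0,0,0]}]'
python3 -m handwheel '[{"fingers":0.4,"slide":[0,0,0],"delta_rot":[0,0,0]},{"fingers":0.4,"slide":[0,0,0],"delta_rot":[0,0,0]},{"fingers":0.4,"slide":[0,0,0],"delta_rot":[0,0,0]},{"fingers":0.4,"slide":[0,0,0],"delta_rot":[0,0,0]},{"fingers":0.4,"slide":[0,0,0],"delta_rot":[0,0,0]}]' 50
python3 -m handwheel '[{"fingers":0.2,"slide":[0,0,-0.02],"delta_rot":[0,0,0]},{"fingers":0.2,"slide":[0,0,-0.06],"delta_rot":[0,0,0]},{"fingers":0.2,"slide":[0,0,-0.11],"delta_rot":[0,0,0]},{"fingers":0.2,"slide":[0,0,-0.14],"delta_rot":[0,0,0]},{"fingers":0.2,"slide":[0,0,-0.14],"delta_rot":[0,0,0]}]'
```

```text
t: 16.42
tcp_pos: [500.3, 283.2, 8.1]
eef_rot: [[-0.993, -0.117, -0.002], [-0.117, 0.993, -0.001], [0.002, -0.001, -1.0]]
contact_force: [0.1, -0.3, 0.9]
opening: 85.4
t: 17.05
tcp_pos: [502.9, 284.2, 11.4]
eef_rot: [[-0.993, -0.117, 0.003], [-0.117, 0.993, 0.001], [-0.004, 0.001, -1.0]]
contact_force: [-0.1, 0.4, 6.9]
opening: 53.5
t: 17.68
tcp_pos: [503.2, 284.4, 153.3]
eef_rot: [[-0.993, -0.117, 0.006], [-0.117, 0.993, 0.003], [-0.007, 0.002, -1.0]]
contact_force: [1.2, -0.3, -2.6]
opening: 53.7
```

```bash
python3 -m handwheel '[{"fingers":0.2,"slide":[0,-0.04,-0.01],"delta_rot":[0,0,0]},{"fingers":0.2,"slide":[0.001,-0.1,-0.01],"delta_rot":[0,0,0]},{"fingers":0.2,"slide":[0.001,-0.16,-0.01],"delta_rot":[0,0,0]},{"fingers":0.2,"slide":[0.0012,-0.22,-0.01],"delta_rot":[0,0,0]},{"fingers":0.2,"slide":[0.0015,-0.28,-0.01],"delta_rot":[0,0,0]}]'
python3 -m handwheel '[{"fingers":0.2,"slide":[0,-0.05,0.01],"delta_rot":[0,0,0.06]},{"fingers":0.2,"slide":[0.0007,-0.1,0.03],"delta_rot":[0,0,0.129]},{"fingers":0.2,"slide":[0.0007,-0.1149,0.05],"delta_rot":[0,0,0.129]},{"fingers":0.2,"slide":[0.0007,-0.1149,0.06],"delta_rot":[0,0,0.129]},{"fingers":0.2,"slide":[0.0007,-0.1149,0.06],"delta_rot":[0,0,0.129]}]'
python3 -m handwheel '[{"fingers":0.2,"slide":[0,0,0],"delta_rot":[0,0,0]},{"fingers":0.2,"slide":[0,0,0],"delta_rot":[0,0,0]}]'
python3 - <<'E'
from look import *
s=sense(); print(s['tcp_pos'],s['q'])
cv2.imwrite("pics/w6.png",capture("wrist"))
print([(np.round(d['xyz']).tolist(),round(d['p'],2)) for d in pinpoint("wrist","wedge_c")[:2]])
E
```

```text
t: 18.3
tcp_pos: [531.0, 3.7, 157.3]
eef_rot: [[-0.993, -0.117, -0.003], [-0.117, 0.993, 0.001], [0.003, 0.001, -1.0]]
contact_force: [0.8, 1.0, -2.7]
opening: 53.3
t: 18.92
tcp_pos: [543.8, -107.2, 97.5]
eef_rot: [[-1.0, 0.011, -0.004], [0.011, 1.0, 0.002], [0.004, 0.002, -1.0]]
contact_force: [-0.8, -0.0, -2.8]
opening: 53.3
t: 19.18
tcp_pos: [545.9, -108.1, 100.3]
eef_rot: [[-1.0, 0.01, 0.002], [0.01, 1.0, -0.0], [-0.002, -0.0, -1.0]]
contact_force: [0.3, -0.3, -2.5]
opening: 53.3
[ 545.91899225 -108.06164411  100.313249  ] [-1.93187987e+01  1.08416019e+01  1.04422377e+02  4.96857816e-03
  6.46399225e+01 -1.08739632e+02]
[([551.0, -110.0, 105.0], 0.67)]
```

View pics/w6.png

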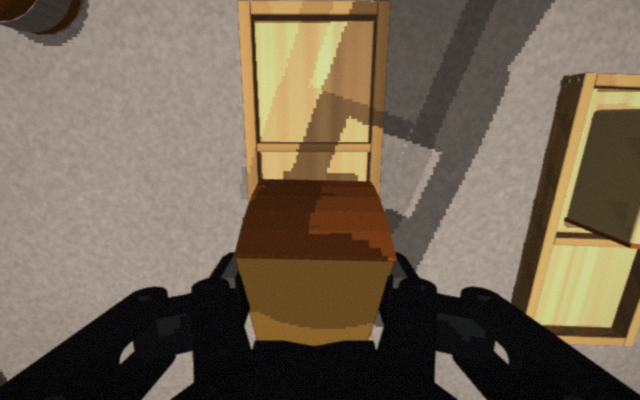

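```bash
python3 - <<'E'
from look import *
c=get_calibration('wrist')
f=lambda p,z: ray('wrist',p,z,c)[:2].round(1)
print('part',f((314,148),20),'wallsL/R at 147',f((245,147),20),f((384,147),20),'rind bottom',f((256,183),87),f((374,181),87),'rind top',f((237,260),143),f((394,260),143), 'nearend', f((239,1),20),f((388,1),20))
E
```

```text
part [ 499.8 -107.2] wallsL/R at 147 [ 498.7 -155.4] [499.6 -58.3] rind bottom [ 510.6 -136.4] [510.1 -77.1] rind top [ 526.1 -133.9] [526.5 -79.7] nearend [ 408.7 -153.1] [409.6 -60.2]
```

```bash
python3 -m handwheel '[{"fingers":0.2,"slide":[-0.001,0,0.03],"delta_rot":[0,0,0]},{"fingers":0.2,"slide":[-0.001,0,0.06],"delta_rot":[0,0,0]},{"fingers":0.2,"slide":[-0.001,0,0.08],"delta_rot":[0,0,0]},{"fingers":0.2,"slide":[-0.001,0,0.08],"delta_rot":[0,0,0]},{"fingers":0.2,"slide":[-0.001,0,0.08],"delta_rot":[0,0,0]}]'
python3 -m handwheel '[{"fingers":0.2,"slide":[0,0,0.003],"delta_rot":[0,0,0]},{"fingers":0.2,"slide":[0,0,0.003],"delta_rot":[0,0,0]},{"fingers":0.2,"slide":[0,0,0.003],"delta_rot":[0,0,0]},{"fingers":0.2,"slide":[0,0,0.003],"delta_rot":[0,0,0]}]'
```

```text
t: 19.9
tcp_pos: [546.7, -109.0, 19.9]
eef_rot: [[-1.0, 0.012, 0.001], [0.012, 1.0, -0.0], [-0.001, -0.0, -1.0]]
contact_force: [-0.4, 0.1, -2.2]
opening: 53.5
t: 20.4
tcp_pos: [546.7, -109.1, 16.8]
eef_rot: [[-1.0, 0.012, 0.001], [0.012, 1.0, -0.0], [-0.001, -0.0, -1.0]]
contact_force: [0.2, -0.2, 0.9]
opening: 53.4
```

```bash
python3 -m handwheel '[{"fingers":0.85,"slide":[0,0,0],"delta_rot":[0,0,0]},{"fingers":0.85,"slide":[0,0,0],"delta_rot":[0,0,0]},{"fingers":0.85,"slide":[0,0,-0.002],"delta_rot":[0,0,0]},{"fingers":0.85,"slide":[0,0,-0.05],"delta_rot":[0,0,0]},{"fingers":0.85,"slide":[0,0,-0.1],"delta_rot":[0,0,0]}]'
python3 -m handwheel '[{"fingers":1,"slide":[0.025,-0.035,-0.04],"delta_rot":[0,0,0]},{"fingers":1,"slide":[0.06,-0.075,-0.04],"delta_rot":[0,0,0]},{"fingers":1,"slide":[0.1,-0.12,-0.04],"delta_rot":[0,0,0]},{"fingers":1,"slide":[0.135,-0.16,-0.04],"delta_rot":[0,0,0]},{"fingers":1,"slide":[0.1533,-0.1849,-0.04],"delta_rot":[0,0,0]}]'
python3 -m handwheel '[{"fingers":1,"slide":[0,0,0],"delta_rot":[0,0,0]},{"fingers":1,"slide":[0,0,0],"delta_rot":[0,0,0]},{"fingers":1,"slide":[0,0,0],"delta_rot":[0,0,0]}]'
python3 - <<'E'
from look import *
s=sense(); print(s['tcp_pos'],s['q'])
w=capture("wrist");t=capture("top");capture("scene")
cv2.imwrite("pics/w7.png",np.hstack([w[:,120:520],cv2.resize(t[110:230,220:400],None,fx=2.2,fy=3.3333)[:400]]))
for c,n in (("wrist","squat_jar_c"),("wrist","round_c"),("top","wedge_c"),("scene","wedge_c"),("top","long_tray"),("scene","long_tray")): print(c,n,[(np.round(d['xyz']).tolist(),round(d['p'],2)) for d in pinpoint(c,n)[:2]])
E
```

```text
t: 21.02
tcp_pos: [545.3, -108.6, 116.7]
eef_rot: [[-1.0, 0.012, -0.002], [0.012, 1.0, 0.001], [0.002, 0.001, -1.0]]
contact_force: [1.3, -0.2, 0.5]
opening: 72.3
t: 21.65
tcp_pos: [389.0, -293.5, 156.6]
eef_rot: [[-1.0, 0.014, 0.0], [0.014, 1.0, -0.001], [-0.0, -0.001, -1.0]]
contact_force: [0.2, -0.7, 0.6]
opening: 85.5
t: 22.02
tcp_pos: [391.3, -291.1, 156.3]
eef_rot: [[-1.0, 0.01, 0.0], [0.01, 1.0, 0.0], [-0.0, 0.0, -1.0]]
contact_force: [-0.9, -0.5, 0.0]
opening: 85.4
[ 391.31914897 -291.13593507  156.25741686] [-4.59328703e+01 -2.42266962e+00  1.11917417e+02  1.59286286e-02
  7.05163228e+01 -1.35342616e+02]
wrist squat_jar_c [([391.0, -297.0, 29.0], 0.63)]
wrist round_c [([459.0, -412.0, 27.0], 0.88)]
top wedge_c [([550.0, -111.0, 24.0], 0.57), ([519.0, 116.0, 31.0], 0.42)]
scene wedge_c [([553.0, -107.0, 24.0], 0.76)]
top long_tray [([563.0, -111.0, -1.0], 0.88)]
scene long_tray [([568.0, -108.0, 2.0], 0.76)]
```

View pics/w7.png

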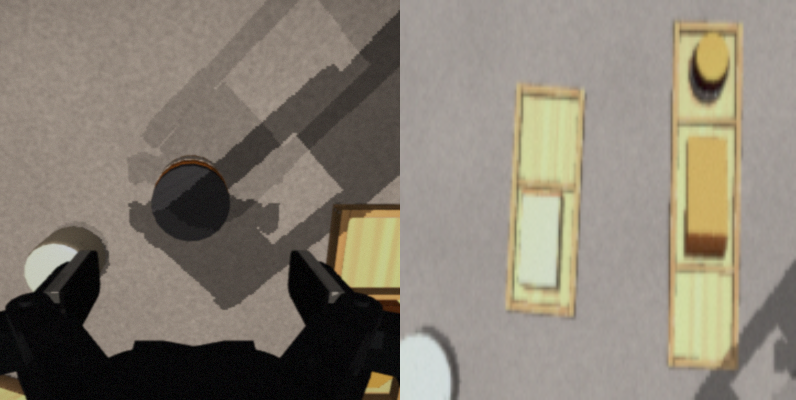

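```bash
python3 -m handwheel '[{"fingers":1,"slide":[0.001,-0.0005,0.05],"delta_rot":[0,0,0]},{"fingers":1,"slide":[0.001,-0.0005,0.1],"delta_rot":[0,0,0]},{"fingers":1,"slide":[0.001,-0.0005,0.13],"delta_rot":[0,0,0]},{"fingers":1,"slide":[0.001,-0.0005,0.146],"delta_rot":[0,0,0]},{"fingers":1,"slide":[0.001,-0.0005,0.146],"delta_rot":[0,0,0]}]'
python3 -m handwheel '[{"fingers":0.5,"slide":[0,0,0],"delta_rot":[0,0,0]},{"fingers":0.5,"slide":[0,0,0],"delta_rot":[0,0,0]},{"fingers":0.5,"slide":[0,0,0],"delta_rot":[0,0,0]},{"fingers":0.5,"slide":[0,0,0],"delta_rot":[0,0,0]}]' 50
python3 -m handwheel '[{"fingers":0.3,"slide":[0,0,-0.02],"delta_rot":[0,0,0]},{"fingers":0.3,"slide":[0,0,-0.06],"delta_rot":[0,0,0]},{"fingers":0.3,"slide":[0,0,-0.11],"delta_rot":[0,0,0]},{"fingers":0.3,"slide":[0,0,-0.16],"delta_rot":[0,0,0]},{"fingers":0.3,"slide":[0,0,-0.19],"delta_rot":[0,0,0]}]'
```

```text
t: 23.1
tcp_pos: [389.3, -292.1, 9.7]
eef_rot: [[-1.0, 0.012, -0.001], [0.012, 1.0, 0.001], [0.001, 0.001, -1.0]]
contact_force: [-0.6, -0.4, 0.4]
opening: 85.6
t: 23.6
tcp_pos: [391.0, -293.8, 12.3]
eef_rot: [[-1.0, 0.012, 0.003], [0.012, 1.0, -0.003], [-0.003, -0.003, -1.0]]
contact_force: [-0.7, -0.9, 6.5]
opening: 62.5
t: 24.22
tcp_pos: [390.3, -293.1, 203.6]
eef_rot: [[-1.0, 0.012, 0.003], [0.012, 1.0, -0.003], [-0.003, -0.003, -1.0]]
contact_force: [-0.1, -0.2, -3.0]
opening: 62.5
```

```bash
python3 -m handwheel '[{"fingers":0.3,"slide":[-0.02,0.036,0],"delta_rot":[0,0,0]},{"fingers":0.3,"slide":[-0.045,0.083,0],"delta_rot":[0,0,0]},{"fingers":0.3,"slide":[-0.073,0.134,0],"delta_rot":[0,0,0]},{"fingers":0.3,"slide":[-0.1,0.183,0],"delta_rot":[0,0,0]},{"fingers":0.3,"slide":[-0.125,0.23,0],"delta_rot":[0,0,0]}]'
python3 -m handwheel '[{"fingers":0.3,"slide":[-0.025,0.046,0.02],"delta_rot":[0,0,0]},{"fingers":0.3,"slide":[-0.05,0.092,0.04],"delta_rot":[0,0,0]},{"fingers":0.3,"slide":[-0.075,0.138,0.06],"delta_rot":[0,0,0]},{"fingers":0.3,"slide":[-0.0971,0.1772,0.08],"delta_rot":[0,0,0]},{"fingers":0.3,"slide":[-0.0971,0.1772,0.09],"delta_rot":[0,0,0]}]'
python3 -m handwheel '[{"fingers":0.3,"slide":[0,0,0],"delta_rot":[0,0,0]},{"fingers":0.3,"slide":[0,0,0],"delta_rot":[0,0,0]},{"fingers":0.3,"slide":[0,0,0],"delta_rot":[0,0,0]}]'
python3 - <<'E'
from look import *
s=sense(); print(s['tcp_pos'],s['q'])
cv2.imwrite("pics/w8.png",capture("wrist"))
print([(np.round(d['xyz']).tolist(),round(d['p'],2)) for n in("squat_jar_c","short_tray") for d in pinpoint("wrist",n)[:1]])
E
```

```text
t: 24.85
tcp_pos: [517.9, -62.1, 200.6]
eef_rot: [[-1.0, 0.012, 0.001], [0.012, 1.0, -0.0], [-0.001, -0.0, -1.0]]
contact_force: [-0.2, -1.8, -2.4]
opening: 62.4
t: 25.48
tcp_pos: [616.4, 115.1, 108.6]
eef_rot: [[-1.0, 0.008, -0.002], [0.008, 1.0, 0.001], [0.002, 0.001, -1.0]]
contact_force: [-0.8, -0.2, -3.1]
opening: 62.4
t: 25.85
tcp_pos: [617.1, 111.1, 111.6]
eef_rot: [[-1.0, 0.013, 0.002], [0.013, 1.0, -0.0], [-0.002, -0.0, -1.0]]
contact_force: [0.0, 0.8, -2.5]
opening: 62.4
[617.07355375 111.09573379 111.56290481] [ 3.00868040e+00  1.89778920e+01  9.31522565e+01 -8.50778721e-03
  6.77688043e+01 -8.62351462e+01]
[([563.0, 119.0, 1.0], 0.86)]
```

View pics/w8.png

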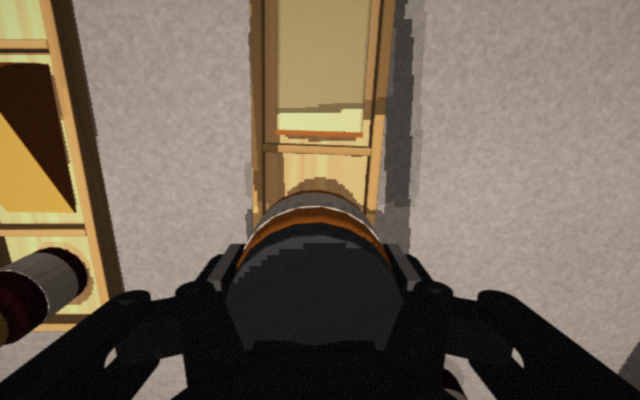

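```bash
python3 - <<'E'
from look import *
c=get_calibration('wrist')
f=lambda p,z: ray('wrist',p,z,c)[:2].round(1)
print('part',f((318,149.5),20),'inner',f((264,147),20),f((371,152),20),'jar bottom near',f((318,192),111.6-12.3),'sides body top',f((239,266),145.3),f((388,266),145.3))
E
```

```text
part [573.2 115.7] inner [570.9  76.2] [575.5 154.7] jar bottom near [586.4 114.7] sides body top [603.8  84.2] [604.4 140.4]
```

```bash
python3 -m handwheel '[{"fingers":0.3,"slide":[0.001,0.001,0.03],"delta_rot":[0,0,0]},{"fingers":0.3,"slide":[0.001,0.001,0.06],"delta_rot":[0,0,0]},{"fingers":0.3,"slide":[0.001,0.001,0.085],"delta_rot":[0,0,0]},{"fingers":0.3,"slide":[0.001,0.001,0.091],"delta_rot":[0,0,0]},{"fingers":0.3,"slide":[0.001,0.001,0.091],"delta_rot":[0,0,0]}]'
python3 -m handwheel '[{"fingers":0.3,"slide":[0,0,0.003],"delta_rot":[0,0,0]},{"fingers":0.3,"slide":[0,0,0.003],"delta_rot":[0,0,0]},{"fingers":0.3,"slide":[0,0,0.003],"delta_rot":[0,0,0]},{"fingers":0.3,"slide":[0,0,0.003],"delta_rot":[0,0,0]}]'
```

```text
t: 26.62
tcp_pos: [616.0, 113.0, 19.9]
eef_rot: [[-1.0, 0.012, 0.0], [0.012, 1.0, 0.0], [-0.0, 0.0, -1.0]]
contact_force: [-0.7, -0.1, -1.4]
opening: 62.7
t: 27.12
tcp_pos: [616.9, 113.1, 18.3]
eef_rot: [[-1.0, 0.012, 0.003], [0.012, 1.0, -0.0], [-0.003, 0.0, -1.0]]
contact_force: [-2.8, -0.2, 4.7]
opening: 62.0
```

```bash
python3 -m handwheel '[{"fingers":0.95,"slide":[0,0,-0.001],"delta_rot":[0,0,0]},{"fingers":0.95,"slide":[0,0,-0.001],"delta_rot":[0,0,0]},{"fingers":0.95,"slide":[0,0,-0.002],"delta_rot":[0,0,0]},{"fingers":0.95,"slide":[0,0,-0.05],"delta_rot":[0,0,0]},{"fingers":0.95,"slide":[0,0,-0.1],"delta_rot":[0,0,0]}]'
python3 -m handwheel '[{"fingers":1,"slide":[0.01,-0.04,-0.04],"delta_rot":[0,0,0]},{"fingers":1,"slide":[0.025,-0.095,-0.06],"delta_rot":[0,0,0]},{"fingers":1,"slide":[0.04,-0.15,-0.06],"delta_rot":[0,0,0]},{"fingers":1,"slide":[0.06,-0.205,-0.06],"delta_rot":[0,0,0]},{"fingers":1,"slide":[0.075,-0.26,-0.06],"delta_rot":[0,0,0]}]'
python3 -m handwheel '[{"fingers":1,"slide":[0.017,-0.055,0],"delta_rot":[0,0,0]},{"fingers":1,"slide":[0.034,-0.11,0],"delta_rot":[0,0,0]},{"fingers":1,"slide":[0.05,-0.165,0.01],"delta_rot":[0,0,0]},{"fingers":1,"slide":[0.065,-0.22,0.02],"delta_rot":[0,0,0]},{"fingers":1,"slide":[0.0767,-0.2664,0.03],"delta_rot":[0,0,0]}]'
python3 -m handwheel '[{"fingers":1,"slide":[0,0,0],"delta_rot":[0,0,0]},{"fingers":1,"slide":[0,0,0],"delta_rot":[0,0,0]},{"fingers":1,"slide":[0,0,0],"delta_rot":[0,0,0]},{"fingers":1,"slide":[0,0,0],"delta_rot":[0,0,0]}]'
python3 - <<'E'
from look import *
s=sense(); print(s['tcp_pos'],s['q'])
w=capture("wrist");capture("top");capture("scene")
c=get_calibration('wrist')
g=cv2.cvtColor(w,cv2.COLOR_BGR2GRAY)
h=cv2.HoughCircles(g[60:300,200:430],cv2.HOUGH_GRADIENT,1,50,param1=80,param2=15,minRadius=25,maxRadius=60)
if h is not None:
    for x,y,r in h[0][:3]: print(x+200,y+60,r,ray('wrist',(x+200,y+60),48,c).round(1))
for c,n in (("wrist","round_c"),("top","squat_jar_c"),("scene","squat_jar_c"),("top","block_c")): print(c,n,[(np.round(d['xyz']).tolist(),round(d['p'],2)) for d in pinpoint(c,n)[:2]])
E
```

```text
t: 27.75
tcp_pos: [614.7, 113.0, 116.3]
eef_rot: [[-1.0, 0.012, -0.003], [0.012, 1.0, -0.0], [0.003, -0.0, -1.0]]
contact_force: [0.9, -0.6, 0.8]
opening: 81.4
t: 28.38
tcp_pos: [536.7, -147.6, 176.5]
eef_rot: [[-1.0, 0.012, 0.0], [0.012, 1.0, -0.0], [-0.0, -0.0, -1.0]]
contact_force: [0.9, -1.2, 0.4]
opening: 85.6
t: 29.0
tcp_pos: [456.8, -413.6, 146.1]
eef_rot: [[-1.0, 0.013, 0.0], [0.013, 1.0, -0.0], [-0.0, -0.0, -1.0]]
contact_force: [-0.5, 0.2, 0.8]
opening: 85.5
t: 29.5
tcp_pos: [458.4, -410.5, 146.7]
eef_rot: [[-1.0, 0.01, 0.0], [0.01, 1.0, -0.0], [-0.0, -0.0, -1.0]]
contact_force: [0.5, 1.8, 1.8]
opening: 85.3
[ 458.43544105 -410.52029679  146.73936978] [-4.91851350e+01  1.53709461e+01  9.35694476e+01  5.91509280e-03
  7.10262776e+01 -1.38605876e+02]
313.5 197.5 40.0 [ 452.6 -410.5   48. ]
365.5 256.5 44.2 [ 503.6 -367.8   48. ]
341.5 135.5 40.1 [ 404.9 -389.1   48. ]
wrist round_c [([458.0, -410.0, 27.0], 0.95)]
top squat_jar_c [([618.0, 115.0, 36.0], 0.81)]
scene squat_jar_c [([615.0, 113.0, 36.0], 0.83)]
top block_c [([519.0, 117.0, 32.0], 0.61)]
```

```bash
python3 -m handwheel '[{"fingers":1,"slide":[0.0005,0.0005,0.05],"delta_rot":[0,0,0]},{"fingers":1,"slide":[0.0005,0.0005,0.1],"delta_rot":[0,0,0]},{"fingers":1,"slide":[0.0005,0.0005,0.125],"delta_rot":[0,0,0]},{"fingers":1,"slide":[0.0005,0.0005,0.138],"delta_rot":[0,0,0]},{"fingers":1,"slide":[0.0005,0.0005,0.138],"delta_rot":[0,0,0]}]'
python3 -m handwheel '[{"fingers":0.5,"slide":[0,0,0],"delta_rot":[0,0,0]},{"fingers":0.5,"slide":[0,0,0],"delta_rot":[0,0,0]},{"fingers":0.5,"slide":[0,0,0],"delta_rot":[0,0,0]},{"fingers":0.5,"slide":[0,0,0],"delta_rot":[0,0,0]}]' 40
python3 -m handwheel '[{"fingers":0.3,"slide":[0,0,-0.02],"delta_rot":[0,0,0]},{"fingers":0.3,"slide":[0,0,-0.06],"delta_rot":[0,0,0]},{"fingers":0.3,"slide":[0,0,-0.11],"delta_rot":[0,0,0]},{"fingers":0.3,"slide":[0,0,-0.15],"delta_rot":[0,0,0]},{"fingers":0.3,"slide":[0,0,-0.15],"delta_rot":[0,0,0]}]'
```

```text
t: 30.48
tcp_pos: [457.0, -410.7, 7.8]
eef_rot: [[-1.0, 0.012, -0.001], [0.012, 1.0, 0.001], [0.001, 0.001, -1.0]]
contact_force: [-0.1, -0.2, -0.8]
opening: 85.3
t: 30.98
tcp_pos: [458.4, -412.3, 10.5]
eef_rot: [[-1.0, 0.012, 0.002], [0.012, 1.0, -0.003], [-0.002, -0.003, -1.0]]
contact_force: [0.4, 0.3, 6.4]
opening: 60.7
t: 31.6
tcp_pos: [459.2, -413.2, 164.4]
eef_rot: [[-1.0, 0.012, 0.006], [0.012, 1.0, -0.007], [-0.006, -0.007, -1.0]]
contact_force: [1.2, -0.7, -0.8]
opening: 60.8
```

```bash
python3 -m handwheel '[{"fingers":0.3,"slide":[0.001,0.04,0],"delta_rot":[0,0,0]},{"fingers":0.3,"slide":[0.002,0.1,0],"delta_rot":[0,0,0]},{"fingers":0.3,"slide":[0.003,0.16,0],"delta_rot":[0,0,0]},{"fingers":0.3,"slide":[0.004,0.22,0.01],"delta_rot":[0,0,0]},{"fingers":0.3,"slide":[0.005,0.275,0.02],"delta_rot":[0,0,0]}]'
python3 -m handwheel '[{"fingers":0.3,"slide":[0.0006,0.0286,0.02],"delta_rot":[0,0,0]},{"fingers":0.3,"slide":[0.0006,0.0286,0.04],"delta_rot":[0,0,0]},{"fingers":0.3,"slide":[0.0006,0.0286,0.04],"delta_rot":[0,0,0]},{"fingers":0.3,"slide":[0.0006,0.0286,0.04],"delta_rot":[0,0,0]},{"fingers":0.3,"slide":[0.0006,0.0286,0.04],"delta_rot":[0,0,0]}]'
python3 - <<'E'
from look import *
s=sense(); print(s['tcp_pos'])
cv2.imwrite("pics/w9.png",capture("wrist"))
print([(np.round(d['xyz']).tolist(),round(d['p'],2)) for n in("round_c",) for d in pinpoint("wrist",n)[:1]])
E
```

```text
t: 32.22
tcp_pos: [454.4, -133.6, 137.4]
eef_rot: [[-1.0, 0.012, -0.001], [0.012, 1.0, 0.001], [0.001, 0.001, -1.0]]
contact_force: [0.2, 0.4, -1.2]
opening: 60.6
t: 32.85
tcp_pos: [455.8, -108.0, 99.2]
eef_rot: [[-1.0, 0.013, 0.001], [0.013, 1.0, -0.001], [-0.001, -0.001, -1.0]]
contact_force: [-0.3, 0.3, -0.4]
opening: 60.8
[ 455.79521054 -108.01809319   99.20542523]
[([456.0, -108.0, 114.0], 0.8)]
```

View pics/w9.png

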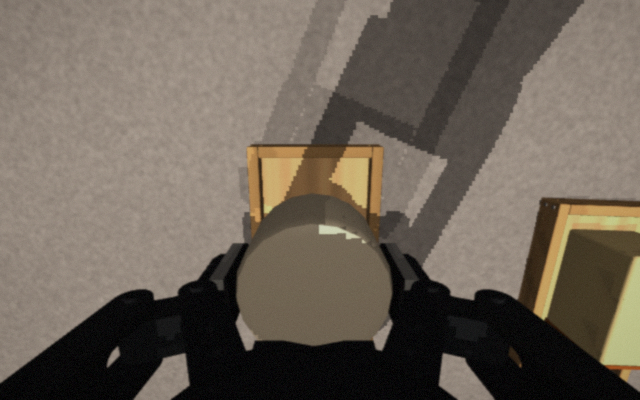

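```bash
python3 -m handwheel '[{"fingers":0.3,"slide":[0,0.0005,0.03],"delta_rot":[0,0,0]},{"fingers":0.3,"slide":[0,0.0005,0.06],"delta_rot":[0,0,0]},{"fingers":0.3,"slide":[0,0.0005,0.08],"delta_rot":[0,0,0]},{"fingers":0.3,"slide":[0,0.0005,0.081],"delta_rot":[0,0,0]},{"fingers":0.3,"slide":[0,0.0005,0.081],"delta_rot":[0,0,0]}]'
python3 -m handwheel '[{"fingers":0.3,"slide":[0,0,0.003],"delta_rot":[0,0,0]},{"fingers":0.3,"slide":[0,0,0.003],"delta_rot":[0,0,0]},{"fingers":0.3,"slide":[0,0,0.003],"delta_rot":[0,0,0]},{"fingers":0.3,"slide":[0,0,0.003],"delta_rot":[0,0,0]}]'
```

```text
t: 33.58
tcp_pos: [455.5, -107.1, 17.8]
eef_rot: [[-1.0, 0.012, 0.0], [0.012, 1.0, -0.0], [-0.0, -0.0, -1.0]]
contact_force: [-0.2, -0.3, -1.1]
opening: 60.8
t: 34.08
tcp_pos: [456.2, -107.2, 15.8]
eef_rot: [[-1.0, 0.012, 0.002], [0.012, 1.0, -0.001], [-0.002, -0.001, -1.0]]
contact_force: [-2.9, 2.1, 7.3]
opening: 60.9
```

Seated; release, go up and clear out sideways to check.

```bash
python3 -m handwheel '[{"fingers":0.95,"slide":[0,0,-0.001],"delta_rot":[0,0,0]},{"fingers":0.95,"slide":[0,0,-0.001],"delta_rot":[0,0,0]},{"fingers":0.95,"slide":[0,0,-0.002],"delta_rot":[0,0,0]},{"fingers":0.95,"slide":[0,0,-0.05],"delta_rot":[0,0,0]},{"fingers":0.95,"slide":[0,0,-0.1],"delta_rot":[0,0,0]}]'
python3 -m handwheel '[{"fingers":1,"slide":[0,-0.03,-0.06],"delta_rot":[0,0,0]},{"fingers":1,"slide":[0,-0.08,-0.1],"delta_rot":[0,0,0]},{"fingers":1,"slide":[0,-0.13,-0.14],"delta_rot":[0,0,0]},{"fingers":1,"slide":[0,-0.18,-0.16],"delta_rot":[0,0,0]},{"fingers":1,"slide":[0,-0.23,-0.16],"delta_rot":[0,0,0]}]'
python3 -m handwheel '[{"fingers":1,"slide":[0,-0.02,0],"delta_rot":[0,0,0]},{"fingers":1,"slide":[0,-0.02,0],"delta_rot":[0,0,0]},{"fingers":1,"slide":[0,-0.02,0],"delta_rot":[0,0,0]}]'
python3 - <<'E'
from look import *
t=capture("top");s=capture("scene")
a=cv2.resize(t[110:235,200:385],None,fx=3.2,fy=3.2,interpolation=3)[:, :400*2]
b=cv2.resize(s[170:300,230:450],(592,350),interpolation=3)
cv2.imwrite("pics/f.png",cv2.resize(np.vstack([cv2.resize(a,(592,400)),b]),(470,595)))
for c in ("top","scene"):
    for n in ("wedge_c","slim_jar_c","round_c","block_c","squat_jar_c","long_tray","short_tray","tub"):
        print(c,n,[(np.round(d['xyz']).tolist(),round(d['p'],2)) for d in pinpoint(c,n)[:1]])
E
```

```text
t: 34.7
tcp_pos: [454.3, -106.5, 114.6]
eef_rot: [[-1.0, 0.012, -0.002], [0.012, 1.0, 0.001], [0.002, 0.001, -1.0]]
contact_force: [0.5, -0.1, -0.1]
opening: 81.5
t: 35.33
tcp_pos: [453.3, -339.7, 277.6]
eef_rot: [[-1.0, 0.012, 0.004], [0.012, 1.0, -0.004], [-0.004, -0.004, -1.0]]
contact_force: [0.6, -0.1, -0.3]
opening: 85.8
t: 35.7
tcp_pos: [452.3, -355.3, 273.7]
eef_rot: [[-1.0, 0.011, -0.001], [0.011, 1.0, 0.002], [0.001, 0.002, -1.0]]
contact_force: [0.5, 0.3, -0.9]
opening: 85.6
top wedge_c [([549.0, -110.0, 27.0], 0.97)]
top slim_jar_c [([674.0, -107.0, 45.0], 0.52)]
top round_c [([459.0, -107.0, 31.0], 0.84)]
top block_c [([522.0, 115.0, 34.0], 0.62)]
top squat_jar_c [([616.0, 118.0, 36.0], 0.79)]
top long_tray [([566.0, -112.0, 0.0], 0.81)]
top short_tray [([561.0, 113.0, -3.0], 0.88)]
top tub [([388.0, 280.0, -1.0], 0.68)]
scene wedge_c [([550.0, -105.0, 24.0], 0.71)]
scene slim_jar_c [([674.0, -114.0, 51.0], 0.59)]
scene round_c [([457.0, -107.0, 31.0], 0.56)]
scene block_c [([516.0, 120.0, 30.0], 0.79)]
scene squat_jar_c [([561.0, 110.0, -3.0], 0.45)]
scene long_tray [([568.0, -110.0, -1.0], 0.86)]
scene short_tray [([563.0, 112.0, 2.0], 0.56)]
scene tub [([384.0, 275.0, 1.0], 0.83)]
```

View pics/f.png

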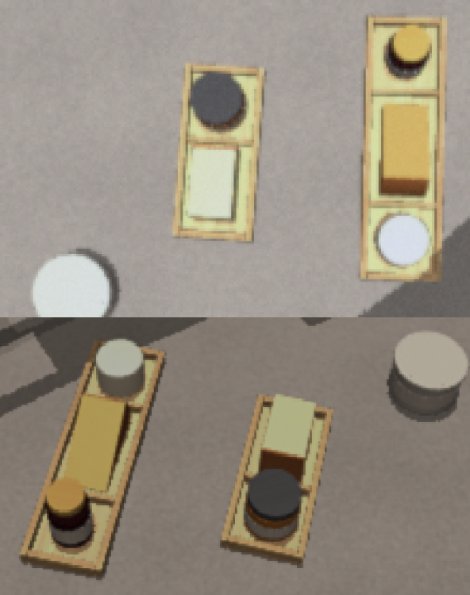

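The picture shows all five items in their bays: squat jar (217,100) and block (212,180) in the short tray; slim jar, wedge and round cheese at (410,50), (404,145) and (403,240) in the long tray. The tub has not moved.

```bash
python3 -c "
from cell import *
print(sign_off())"
```

```text
the job is handed in; nothing more can be done
None
```

Both trays are made up and the job was handed in at about 36 s of the 136 s allowed. In the long tray the slim jar is in the far end bay, the wedge on its cut face in the middle, and the round cheese in the near end bay. In the short tray the block is in the longer bay and the squat jar in the small one.

**Last checks:** The last top and scene pictures show all five items upright or flat inside their bays, with the gripper clear of everything. The networks' heights match items sitting on the bay floors. The tub reads within about 2 mm of its starting place.

**Disagreements:**
- In the last scene picture the network put the squat jar at the tray's centre (confidence 0.45). I took this as a false hit, since the top view and the placing pose both put the jar in its bay.
- The top camera's last reading of the squat jar's y was about 5 mm above the placing pose, near the network's stated error; the two earlier readings were within 2 mm.
- When the round cheese was located for gripping, a circle fit put it 5 mm off in x. I used the network's position, and the grasp was good.
- With the wedge, only the loss of its weight showed at touchdown (about 1 N). The other four showed 5 to 7 N.

I viewed 15 pictures, one over the budget of 14.

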